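# Move the funnel on and stopper the filled flask

## Robot

A 6-joint arm with a two-finger parallel gripper is mounted at the origin on a cart in front of the work surface, level with it; the furniture and walls round the work are solid. World frame = base frame: x ahead of the robot, y to its left, z up, the work surface at z = 0. Lengths are in m, angles in rad, forces in N, time in s.
With the tool pointing down it reaches from about 0.35 to 0.975 m from the base axis. Payload 4.9 kg.
Tool frame: the origin (TCP) lies at the very end of the fingers, on their centre line; the grasp point (between the pads) lies 19 mm behind it (manip.tcp_to_grasp is the distance from the TCP to the grasp point, in m); z points along the fingers, y is the direction in which the jaws open and shut (so a half turn about z gives the same grasp; the last joint's range is limited). The gripper opens to 85 mm and grips with 20 to 120 N. Pads are 22 mm wide; open, the fingers measure 114 mm over their backs; the gripper's body (76 mm by 85 mm) begins 54 mm behind the grasp point. The pads swing forward as they close: fully open they stand 13 mm farther back than shut.
Start: joints at [-1.424, 0.053, 1.613, -0, 1.476, -0.119], TCP at [0.164, -0.603, 0.231] pointing down, gripper open.
Joint ranges: [-3.01, 3.01], [-1.01, 2.22], [0.06, 2.58], [-1.02, 4.17], [0.09, 2.62], [-3.14, 3.14]. Speed limits (rad/s): [2.57, 2.57, 3.14, 3.14, 3.14, 3.14].

## Interface

Orientations are given as a unit quaternion [w, x, y, z].
In Python, from plant import sensors, cams, job, finder, manip gives the robot as it stands.
- The arm moves only by the shell command python3 -m pendant 'ROWS'. ROWS is JSON, a list of rows, each an object of numbers: "wx", "wy", "wz": the turn, a rotation vector about the tool's x, y, z in degrees; "dx", "dy", "dz": the shift along the tool's x, y, z in m; "hand": the gripper's target within -1 to 1 (fully open at 1, half-way at 0, shut at -1). A call has 1 to 20 rows; each row is the pose to reach, as a shift and turn from the pose commanded when the call began, along the tool's axes at that moment; what a row does not reach only later rows make up. A row lasts 1/12 s, in which the tool goes at most 41.7 mm and 7.16 degrees, less where a joint would pass 70% of its speed; a pose out of reach is approached as far as the arm can. A call with a gripper value outside its range is refused whole. The fingers move at their own pace and stop on an object; the grip force is fixed at half the most. Time passes only in rows, so rows that repeat a pose let the fingers close. It gives the time, the measured TCP pose, the force and the opening at its end, in the units of the state.
- sensors.state(): the state, without advancing time (a new reading comes with each control period).
- cams.grab_frame(name): name is "side" or "top"; returns (picture, depth): 420x560x3 uint8, red, green, blue; 420x560 float32, m along the optical axis (not along the pixel's ray), 0 where there is no reading.
- cams.calibration(name): a dict with "fov_y" (degrees; the focal length in pixels is half the picture's height over the tangent of half this angle, whatever the lens; pixels are square), "cx", "cy" (the principal point, pixels), "pose" (4x4, takes a point from camera to world coordinates). Camera axes: x right, y down, z forward; pixel columns grow to the right and rows downward; lengths in m; the calibration is good to about 2 mm. A picture is of the moment at which its call begins. calibration takes no time and is no camera call.
- job.job_done(): hands the job in, once; it reports no verdict.
Trained networks look in the newest picture that a camera, given by its name, has taken for a name from the list of things; names that differ only in an ending like _2 or _b are one class to them, and where a whole thing is asked for, a point or a joint stands for the part that bears it (a point fixed in the world has none). Each returns a list of dicts, best first, with "score" (0 to 1); they miss things now and then, are a little off and sometimes report something else, mostly with a low value. They report only what shows in the picture. A call takes as long as a camera call. They do not tell look-alikes from the thing itself.
- finder.look_for(camera, thing): "position" ([x, y, z] in m, in world coordinates, good to about 4 mm: the middle of the surface that is visible of it).
The state is a dict: "time": time; "joint_pos": joint angles; "joint_vel": joint speeds; "joint_efforts": joint torques, N m; "tool_pos": TCP position; "tool_rot": TCP orientation; "contact_force": force on the tool from outside, world axes, zero at the start; "ft_torque": the same for the moment, N m; "gripper_width": opening from 0.0 (shut) to 1.0 (fully open).
Only numpy, scipy, OpenCV 4.12 (cv2) and the standard library are available. Lean on these libraries where they do the work, as an engineer would, in place of code of your own. Each camera call takes 0.05 s, during which the arm holds its last target. There are 200 camera calls.

## Task

The red sauce flask is done with filling: lift the green funnel out of its neck and set it fully down, upright, into the neck of the blue flask, which is next. Then take the black stopper with the yellow grip from its wooden rest and close the red flask with it, fully home. Leave both flasks standing about where they are, and do not disturb the cup, the shaker or the small dark bottle.

Things in the scene. Friction and masses are not known exactly. Their poses are not given: they have to be found in the camera images.
- flask_red: red enamelled steel sauce flask, loose, 0.55 kg: round body 76 mm across up to 66 mm high, shoulder narrowing to a plain steel neck 36 mm across; origin at the centre of its underside, z up.
- flask_blue: blue enamelled steel sauce flask, loose, 0.55 kg: round body 76 mm across up to 66 mm high, shoulder narrowing to a plain steel neck 36 mm across; origin at the centre of its underside, z up.
- flask_red_mouth (a point): centre of the mouth of the red flask, 135 mm above its underside, level with the neck's flat rim; the bore is round, 28 mm across and 44 mm deep, wall 4 mm; z up.
- flask_blue_mouth (a point): centre of the mouth of the blue flask, 135 mm above its underside, level with the neck's flat rim; the bore is round, 28 mm across and 44 mm deep, wall 4 mm; z up.
- funnel: green plastic funnel, 80 g, at first upright in the red flask. Origin on its axis at the underside of its 38 mm flange, z up; fully set, it lies at the mouth point. Below: tapered stem, 26 mm across at the flange, 20 mm at its tip 34 mm down. Above: a cone, then a round bowl 58 mm across (lip 60 mm) with upright wall from 18 to 45 mm above the origin, 2.5 mm thick: grip across it.
- stopper: stopper, 60 g, at first upright in the rest's hole. Origin on its axis at the underside of its black head (36 mm across, 7 mm thick), z up; fully home, it lies at the mouth point. Below: tapered black plug, 26 mm across at the head, 21 mm at its tip 28 mm down. Above the head: yellow round grip, 24 mm across, from 7 to 37 mm above the origin.
- stopper_rest: fixed wooden block 64 x 64 x 38 mm with a round 29 mm hole in the middle of its top, 34 mm deep; origin at the centre of its underside.
- steel_cup: steel drinking cup, 77 mm across, 101 mm tall, loose bystander; origin at the centre of its underside.
- shaker: glass spice shaker with steel cap, 41 mm across, 87 mm tall, loose bystander; origin at the centre of its underside.
- sauce_vial: small dark bottle with gold cap, 25 mm across, 78 mm tall, loose bystander; origin at the centre of its underside.
Not all that is in view belongs to the job. What is shaped like the stopper but purple is not meant.

How it is judged:
On the way, in this order (a step that is already met when the one before it is completed fails the run):
1. the funnel stands fully down and upright in the blue flask's neck, let go (distance between funnel and flask_blue_mouth below 0.006 m and angle between funnel's own z axis and vertical below 0.1 rad and contact force between funnel and the arm below 0.1 N and contact force between funnel and the fingers below 0.1 N and linear speed of funnel below 0.03 m/s), for 0.2 s.
2. the stopper sits fully home in the red flask's neck (distance between stopper and flask_red_mouth below 0.005 m and angle between stopper's own z axis and vertical below 0.1 rad), for 0.2 s.
At the end, for the whole second after the job is handed in: The funnel's origin lies within 6 mm of the blue flask's mouth point and the stopper's origin within 5 mm of the red flask's mouth point, both tilted less than 0.1 rad, released and at rest; both flasks stand upright (within 0.08 rad), at rest, within 50 mm of where they were (all of step 1 and all of step 2 and contact force between stopper and the arm below 0.1 N and contact force between stopper and the fingers below 0.1 N and linear speed of each of stopper, flask_red, flask_blue below 0.03 m/s and angle between each of flask_red, flask_blue's own z axis and vertical below 0.08 rad and distance of each of flask_red, flask_blue from where it was at the start of the episode below 0.05 m); the robot touches nothing.
It fails at once if the red flask is tipped more than 0.25 rad or carried off more than 80 mm (angle between flask_red's own z axis and vertical above 0.25 rad or distance of flask_red from where it was at the start of the episode above 0.08 m).
It fails at once if the blue flask is tipped more than 0.25 rad or carried off more than 80 mm (angle between flask_blue's own z axis and vertical above 0.25 rad or distance of flask_blue from where it was at the start of the episode above 0.08 m).
It fails at once if the steel drinking cup is moved more than 30 mm or tipped over (distance of steel_cup from where it was at the start of the episode above 0.03 m or angle between steel_cup's own z axis and vertical above 0.3 rad).
It fails at once if the glass spice shaker with steel cap is moved more than 30 mm or tipped over (distance of shaker from where it was at the start of the episode above 0.03 m or angle between shaker's own z axis and vertical above 0.3 rad).
It fails at once if the small dark bottle with gold cap is moved more than 30 mm or tipped over (distance of sauce_vial from where it was at the start of the episode above 0.03 m or angle between sauce_vial's own z axis and vertical above 0.3 rad).
It also fails if it takes over 70 s, if anything falls off the work surface, if the arm or the gripper's body presses on something with over 40 N, if the wrist force passes 120 N, or if a joint passes its speed limit or range.

## Working session

There is one attempt and no reset: what is moved stays moved. The work goes in short steps, Python scripts to look and compute and a shell command to move; the robot and the scene stay as the last step left them, time stands still between calls to the robot, and variables do not carry over. Pictures are saved under pics/ and viewed, about 8 in all and at most 12, crops included, and the job is handed in when it is done.

```bash
ls; mkdir -p pics; cat > h.py <<'E'
import numpy as np, cv2
from plant import sensors, cams, job, finder, manip
def cal(n):
    c=cams.calibration(n); f=210/np.tan(np.radians(c['fov_y'])/2); return f,c['cx'],c['cy'],np.array(c['pose'])
def world(n,d):
    f,cx,cy,P=cal(n); v,u=np.mgrid[:420,:560]
    p=np.stack([(u-cx)/f*d,(v-cy)/f*d,d],-1); w=p@P[:3,:3].T+P[:3,3]; w[d==0]=np.nan; return w
def proj(n,X):
    f,cx,cy,P=cal(n); p=(np.atleast_2d(X)-P[:3,3])@P[:3,:3]; return np.c_[p[:,0]/p[:,2]*f+cx,p[:,1]/p[:,2]*f+cy]
def save(n,img,name): cv2.imwrite(f'pics/{name}.png',img[:,:,::-1])
E
python3 - <<'E'
from h import *
ims=[]
for n in ('top','side'):
    im,d=cams.grab_frame(n); np.savez(f'{n}0.npz',im=im,d=d); save(n,im,n+'0')
    print(n,cal(n)[3].round(3).tolist())
    for t in ('flask_red','flask_blue','funnel','stopper','stopper_rest','steel_cup','shaker','sauce_vial'):
        r=finder.look_for(n,t); print(t,[(np.round(x['position'],3).tolist(),round(x['score'],2)) for x in r[:3]])
s=sensors.state();print(s,manip.tcp_to_grasp)
E
```

```text
pics
top [[0.015, -0.982, 0.187, 0.286], [-1.0, -0.015, 0.002, 0.041], [0.001, -0.187, -0.982, 1.234], [0.0, 0.0, 0.0, 1.0]]
flask_red [([0.51, 0.213, 0.074], 0.8), ([0.428, 0.356, 0.047], 0.57)]
flask_blue [([0.511, -0.155, 0.079], 0.63)]
funnel [([0.537, 0.229, 0.151], 0.8), ([0.442, 0.026, 0.059], 0.39)]
stopper [([0.44, 0.024, 0.057], 0.71), ([0.564, 0.124, 0.051], 0.68), ([0.541, 0.055, 0.054], 0.58)]
stopper_rest [([0.436, 0.022, 0.041], 0.74)]
steel_cup [([0.43, 0.351, 0.046], 0.85)]
shaker [([0.556, -0.023, 0.08], 0.84), ([0.512, 0.21, 0.079], 0.16)]
sauce_vial [([0.423, 0.154, 0.052], 0.44)]
side [[-0.992, -0.053, 0.112, 0.378], [-0.122, 0.567, -0.815, 0.89], [-0.02, -0.822, -0.569, 0.672], [0.0, 0.0, 0.0, 1.0]]
flask_red [([0.527, 0.25, 0.07], 0.78)]
flask_blue [([0.52, -0.14, 0.068], 0.59)]
funnel [([0.532, 0.227, 0.165], 0.7)]
stopper [([0.445, 0.037, 0.056], 0.65)]
stopper_rest [([0.445, 0.04, 0.029], 0.61)]
steel_cup [([0.419, 0.354, 0.068], 0.67), ([0.524, -0.139, 0.068], 0.49)]
shaker [([0.56, -0.019, 0.069], 0.87), ([0.447, 0.036, 0.055], 0.51)]
sauce_vial [([0.424, 0.17, 0.044], 0.66)]
{'time': 0.9, 'joint_pos': array([-1.42396438e+00,  5.26631988e-02,  1.61289660e+00, -2.77890184e-06,
        1.47602154e+00, -1.19013567e-01]), 'joint_vel': array([-0.00082741,  0.0016363 , -0.00033542,  0.00087171, -0.00156582,
       -0.00156889]), 'joint_efforts': array([ 8.38124179e-04, -3.93682086e+01, -3.70466101e+01, -2.95497962e-06,
        5.65873415e-04, -1.26376818e-05]), 'tool_pos': array([ 0.16419129, -0.60302345,  0.23132845]), 'tool_rot': array([ 5.67918759e-06,  9.91178752e-01,  1.32531811e-01, -1.30435194e-06]), 'contact_force': array([-0.65088715,  0.44454451,  0.85716975]), 'ft_torque': array([ 0.06794135, -0.01065673, -0.07009938]), 'gripper_width': 0.9999490987024688} 0.0187
```

```bash
python3 - <<'E'
import cv2,numpy as np
a=cv2.imread('pics/top0.png');b=cv2.imread('pics/side0.png')
cv2.imwrite('pics/both0.png',cv2.resize(np.vstack([a,b]),None,fx=.71,fy=.71))
E
```

```text
(no output)
```

View pics/top0.png

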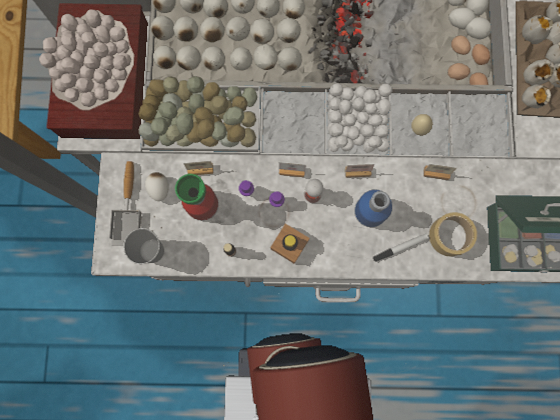

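View pics/side0.png

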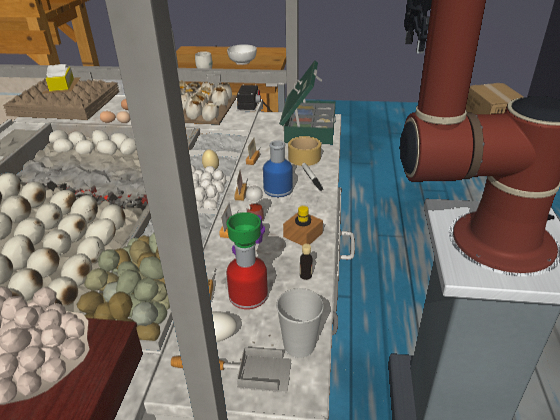

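Top view: the red flask is at (200,198) with the green funnel at (191,188), and the blue flask is at (375,207) with its neck at (380,200). Three things look like stoppers: yellow grip on the wooden rest at (290,242), and purple at (247,187) and (277,199). The yellow one on the rest fits the description. A post stands at the left, around (100,175). Next I'll measure from depth in both views and confirm the stopper with an enlarged crop.

```bash
cat >> h.py <<'E'
from scipy.optimize import least_squares
def circ(p,R=None):
    c0=np.median(p,0)
    if R: s=least_squares(lambda q:np.hypot(*(p-q).T)-R,c0,loss='soft_l1',f_scale=.002); return s.x.round(4),R,np.abs(s.fun).mean().round(4)
    s=least_squares(lambda q:np.hypot(*(p-q[:2]).T)-q[2],[*c0,.02],loss='soft_l1',f_scale=.002); return s.x[:2].round(4),s.x[2].round(4),np.abs(s.fun).mean().round(4)
E
python3 - <<'E'
from h import *
for n in ('top','side'):
    z=np.load(n+'0.npz'); im,d=z['im'],z['d']; W=world(n,d); hsv=cv2.cvtColor(im,cv2.COLOR_RGB2HSV).astype(int)
    H,S,V=hsv[...,0],hsv[...,1],hsv[...,2]
    def near(x,y,r): return np.hypot(W[...,0]-x,W[...,1]-y)<r
    Z=W[...,2]
    def rep(t,m):
        p=W[m]; print(n,t,m.sum(), 'z',np.percentile(p[:,2],[2,50,98]).round(4) if len(p) else '')
        return p
    g=rep('green',near(.53,.23,.06)&(H>45)&(H<85)&(S>100)&(Z>.1))
    q=g[g[:,2]>np.percentile(g[:,2],98)-.012]; print('  lip zone',len(q),circ(q[:,:2]),circ(q[:,:2],.029))
    r=rep('red',near(.52,.23,.06)&((H<8)|(H>172))&(S>120)&(Z>.01))
    q=r[(r[:,2]<.066)&(r[:,2]>.01)]; print('  body',len(q),circ(q[:,:2],.038))
    b=rep('blue',near(.52,-.15,.07)&(H>100)&(H<125)&(S>110)&(Z>.01))
    q=b[(b[:,2]<.066)&(b[:,2]>.01)]; print('  body',len(q),circ(q[:,:2],.038))
    k=rep('blue neck',near(.52,-.15,.06)&(Z>.1)); q=k[k[:,2]>.13]; print('  rim',len(q), q.mean(0).round(4),q.min(0).round(4),q.max(0).round(4))
    q=k[(k[:,2]>.1)&(k[:,2]<.13)]; print('  necksides',len(q),circ(q[:,:2],.018))
    y=rep('yellow',near(.445,.03,.05)&(H>20)&(H<35)&(S>150)&(Z>.045)&(Z<.09))
    t=y[y[:,2]>np.percentile(y[:,2],95)-.004]; print('  top',len(t),t.mean(0).round(4)); 
    q=y[y[:,2]<np.percentile(y[:,2],95)-.006]
    if len(q)>5: print('  side',circ(q[:,:2],.012))
    # obstacles: highest things in the work area x .35-.65
    if n=='top':
        for x0 in np.arange(.35,.8,.05): print(round(x0,2),[round(float(np.nanmax(np.where((W[...,0]>=x0)&(W[...,0]<x0+.05)&(W[...,1]>=y0)&(W[...,1]<y0+.05),Z,-1))),2) for y0 in np.arange(-.5,.6,.05)])
a=np.load('top0.npz')['im'][170:270,220:330];b=np.load('side0.npz')['im'][190:260,270:340]
save('',np.hstack([cv2.resize(a,(440,400)),cv2.resize(b,(360,400))]),'crop1')
E
```

```text
top green 183 z [0.1396 0.1787 0.1844]
  lip zone 130 (array([0.5305, 0.2287]), np.float64(0.0277), np.float64(0.0008)) (array([0.5308, 0.229 ]), 0.029, np.float64(0.0014))
top red 293 z [0.0686 0.079  0.0911]
  body 5 (array([0.5333, 0.2306]), 0.038, np.float64(0.0003))
top blue 260 z [0.0724 0.0806 0.0913]
  return _methods._mean(a, axis=axis, dtype=dtype,
  ret = um.true_divide(
Traceback (most recent call last):
  File "h.py", line 14, in circ
    if R: s=least_squares(lambda q:np.hypot(*(p-q).T)-R,c0,loss='soft_l1',f_scale=.002); return s.x.round(4),R,np.abs(s.fun).mean().round(4)
            ~~~~~~~~~~~~~^^^^^^^^^^^^^^^^^^^^^^^^^^^^^^^^^^^^^^^^^^^^^^^^^^^^^^^^^^^^^^
ValueError: Initial guess is outside of provided bounds
```

```bash
cat > m.py <<'E'
from h import *
for n in ('top','side'):
    z=np.load(n+'0.npz'); im,d=z['im'],z['d']; W=world(n,d); hsv=cv2.cvtColor(im,cv2.COLOR_RGB2HSV).astype(int)
    H,S,V=hsv[...,0],hsv[...,1],hsv[...,2]; Z=W[...,2]
    near=lambda x,y,r: np.hypot(W[...,0]-x,W[...,1]-y)<r
    def fit(t,m,lo,hi,R):
        p=W[m]; p=p[(p[:,2]>lo)&(p[:,2]<hi)]
        print(n,t,len(p),*( [circ(p[:,:2],R),p.mean(0).round(4),'bbox mid',((p.max(0)+p.min(0))/2).round(4),'span',np.ptp(p,0).round(3),'zmax',np.percentile(W[m][:,2],98).round(4)] if len(p)>5 else []))
    g=near(.53,.23,.06)&(H>45)&(H<85)&(S>100)&(Z>.1)
    fit('funnel lip',g,.172,.2,.029); fit('funnel wall',g,.15,.172,.029)
    r=near(.52,.23,.07)&((H<8)|(H>172))&(S>120)&(Z>.01); fit('red body',r,.01,.064,.038); fit('red shoulder',r,.069,.078,.036)
    b=near(.52,-.15,.08)&(H>100)&(H<125)&(S>110)&(Z>.01); fit('blue body',b,.01,.064,.038);fit('blue shoulder',b,.069,.078,.036)
    k=near(.52,-.15,.07); fit('blue rim',k,.13,.145,.016); fit('blue neck',k,.1,.128,.018)
    y=near(.445,.03,.05)&(H>20)&(H<35)&(S>150)&(Z>.045)&(Z<.09); fit('grip top',y,.066,.09,.012); fit('grip side',y,.045,.066,.012)
    h=near(.445,.03,.05)&(V<60); fit('head',h,.036,.05,.018)
    if n=='top':
        for x0 in np.arange(.35,.85,.05): print(round(x0,2),[round(float(np.nanmax(np.where((W[...,0]>=x0)&(W[...,0]<x0+.05)&(W[...,1]>=y0)&(W[...,1]<y0+.05),Z,-1))),2) for y0 in np.arange(-.5,.6,.05)])
a=np.load('top0.npz')['im'][170:270,220:330];b=np.load('side0.npz')['im'][190:260,270:340]
save('',np.hstack([cv2.resize(a,(440,400)),cv2.resize(b,(360,400))]),'crop1')
E
python3 m.py
```

```text
top funnel lip 130 (array([0.5308, 0.229 ]), 0.029, np.float64(0.0014)) [0.5283 0.2257 0.1801] bbox mid [0.5306 0.2282 0.1796] span [0.059 0.058 0.012] zmax 0.1844
top funnel wall 13 (array([0.5366, 0.237 ]), 0.029, np.float64(0.0027)) [0.531  0.2213 0.1564] bbox mid [0.5259 0.2296 0.1595] span [0.047 0.044 0.019] zmax 0.1844
top red body 4
top red shoulder 110 (array([0.5353, 0.2312]), 0.036, np.float64(0.0022)) [0.5113 0.2267 0.075 ] bbox mid [0.5299 0.2293 0.0736] span [0.067 0.066 0.009] zmax 0.0911
top blue body 0
top blue shoulder 76 (array([ 0.5232, -0.1643]), 0.036, np.float64(0.0019)) [ 0.5192 -0.1349  0.0753] bbox mid [ 0.5221 -0.1418  0.0743] span [0.064 0.033 0.007] zmax 0.0913
top blue rim 143 (array([ 0.5219, -0.1605]), 0.016, np.float64(0.0016)) [ 0.5215 -0.1604  0.1349] bbox mid [ 0.5216 -0.1609  0.1354] span [0.038 0.038 0.01 ] zmax 0.1355
top blue neck 87 (array([ 0.5199, -0.1595]), 0.018, np.float64(0.0021)) [ 0.5226 -0.1605  0.1132] bbox mid [ 0.5209 -0.1587  0.114 ] span [0.033 0.033 0.028] zmax 0.1355
top grip top 75 (array([0.4351, 0.0194]), 0.012, np.float64(0
[... 2764 characters left out ...]
06  0.134 ] span [0.037 0.041 0.008] zmax 0.135
side blue neck 168 (array([ 0.5255, -0.1628]), 0.018, np.float64(0.0015)) [ 0.524  -0.1522  0.1152] bbox mid [ 0.525  -0.1617  0.1141] span [0.035 0.04  0.028] zmax 0.135
side grip top 76 (array([0.4457, 0.0229]), 0.012, np.float64(0.0029)) [0.4451 0.0294 0.0735] bbox mid [0.4455 0.0263 0.0723] span [0.02  0.025 0.012] zmax 0.0775
side grip side 69 (array([0.4457, 0.0237]), 0.012, np.float64(0.001)) [0.4449 0.0336 0.0563] bbox mid [0.4452 0.0337 0.0557] span [0.02  0.011 0.02 ] zmax 0.0775
side head 71 (array([0.4458, 0.0226]), 0.018, np.float64(0.0019)) [0.4442 0.0339 0.0447] bbox mid [0.4453 0.031  0.0448] span [0.034 0.026 0.009] zmax 0.0491
```

View pics/crop1.png

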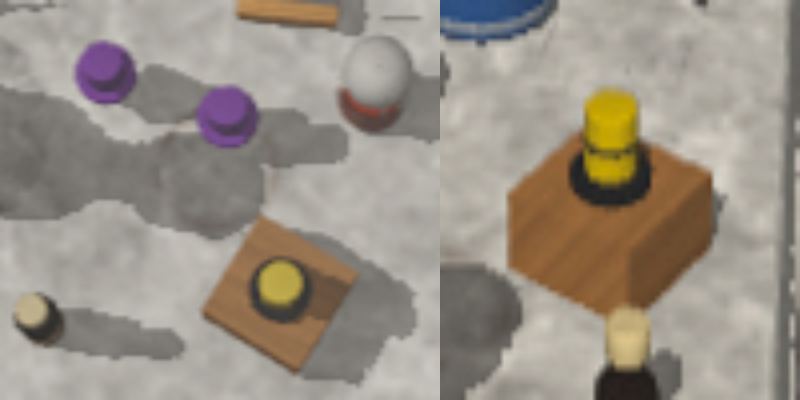

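The enlarged crop confirms it: the stopper meant is the yellow-gripped one on the rest. The purple pair are decoys standing on the counter. Estimates averaged over the two views are funnel (.532,.229), blue mouth (.5235,-.161) and stopper (.444,.0245). I'll align the tool with the world axes and move to above the funnel.

```bash
python3 -m pendant '[{"dz":-0.04,"wz":7,"hand":1},{"dz":-0.08,"wz":14,"hand":1},{"dz":-0.08,"wz":15.23,"hand":1},{"dz":-0.08,"wz":15.23,"hand":1}]'
python3 -m pendant '[{"dx":0.386,"dy":-0.403,"hand":1},{"dx":0.386,"dy":-0.403,"hand":1},{"dx":0.386,"dy":-0.403,"hand":1},{"dx":0.386,"dy":-0.403,"hand":1},{"dx":0.386,"dy":-0.403,"hand":1},{"dx":0.386,"dy":-0.403,"hand":1},{"dx":0.386,"dy":-0.403,"hand":1},{"dx":0.386,"dy":-0.403,"hand":1},{"dx":0.386,"dy":-0.403,"hand":1},{"dx":0.386,"dy":-0.403,"hand":1},{"dx":0.386,"dy":-0.403,"hand":1},{"dx":0.386,"dy":-0.403,"hand":1},{"dx":0.386,"dy":-0.403,"hand":1},{"dx":0.386,"dy":-0.403,"hand":1},{"dx":0.386,"dy":-0.403,"hand":1},{"dx":0.386,"dy":-0.403,"hand":1}]'
```

```text
invalid input
invalid input
```

```bash
python3 -m pendant '[{"wx":0,"wy":0,"wz":7,"dx":0,"dy":0,"dz":-0.04,"hand":1},{"wx":0,"wy":0,"wz":14,"dx":0,"dy":0,"dz":-0.08,"hand":1},{"wx":0,"wy":0,"wz":15.23,"dx":0,"dy":0,"dz":-0.08,"hand":1},{"wx":0,"wy":0,"wz":15.23,"dx":0,"dy":0,"dz":-0.08,"hand":1}]'; python3 -m pendant --help | head -20
```

```text
time: 1.23
tool_pos: [0.1644, -0.6046, 0.316]
tool_rot: [0.004, 1.0, -0.0, 0.001]
contact_force: [-0.4, 0.0, -0.8]
gripper_width: 1.001invalid input: not JSON, or not a number
```

```bash
python3 -m pendant '[{"wx":0,"wy":0,"wz":0,"dx":0.386,"dy":-0.403,"dz":0,"hand":1},{"wx":0,"wy":0,"wz":0,"dx":0.386,"dy":-0.403,"dz":0,"hand":1},{"wx":0,"wy":0,"wz":0,"dx":0.386,"dy":-0.403,"dz":0,"hand":1},{"wx":0,"wy":0,"wz":0,"dx":0.386,"dy":-0.403,"dz":0,"hand":1},{"wx":0,"wy":0,"wz":0,"dx":0.386,"dy":-0.403,"dz":0,"hand":1},{"wx":0,"wy":0,"wz":0,"dx":0.386,"dy":-0.403,"dz":0,"hand":1},{"wx":0,"wy":0,"wz":0,"dx":0.386,"dy":-0.403,"dz":0,"hand":1},{"wx":0,"wy":0,"wz":0,"dx":0.386,"dy":-0.403,"dz":0,"hand":1},{"wx":0,"wy":0,"wz":0,"dx":0.386,"dy":-0.403,"dz":0,"hand":1},{"wx":0,"wy":0,"wz":0,"dx":0.386,"dy":-0.403,"dz":0,"hand":1},{"wx":0,"wy":0,"wz":0,"dx":0.386,"dy":-0.403,"dz":0,"hand":1},{"wx":0,"wy":0,"wz":0,"dx":0.386,"dy":-0.403,"dz":0,"hand":1},{"wx":0,"wy":0,"wz":0,"dx":0.386,"dy":-0.403,"dz":0,"hand":1},{"wx":0,"wy":0,"wz":0,"dx":0.386,"dy":-0.403,"dz":0,"hand":1},{"wx":0,"wy":0,"wz":0,"dx":0.386,"dy":-0.403,"dz":0,"hand":1},{"wx":0,"wy":0,"wz":0,"dx":0.386,"dy":-0.403,"dz":0,"hand":1},{"wx":0,"wy":0,"wz":0,"dx":0.386,"dy":-0.403,"dz":0,"hand":1},{"wx":0,"wy":0,"wz":0,"dx":0.386,"dy":-0.403,"dz":0,"hand":1},{"wx":0,"wy":0,"wz":0,"dx":0.386,"dy":-0.403,"dz":0,"hand":1}]'
python3 -m pendant '[{"wx":0,"wy":0,"wz":0,"dx":-0.018,"dy":-0.43,"dz":0.06,"hand":1},{"wx":0,"wy":0,"wz":0,"dx":-0.018,"dy":-0.43,"dz":0.06,"hand":1},{"wx":0,"wy":0,"wz":0,"dx":-0.018,"dy":-0.43,"dz":0.06,"hand":1},{"wx":0,"wy":0,"wz":0,"dx":-0.018,"dy":-0.43,"dz":0.06,"hand":1},{"wx":0,"wy":0,"wz":0,"dx":-0.018,"dy":-0.43,"dz":0.06,"hand":1},{"wx":0,"wy":0,"wz":0,"dx":-0.018,"dy":-0.43,"dz":0.06,"hand":1},{"wx":0,"wy":0,"wz":0,"dx":-0.018,"dy":-0.43,"dz":0.06,"hand":1},{"wx":0,"wy":0,"wz":0,"dx":-0.018,"dy":-0.43,"dz":0.06,"hand":1},{"wx":0,"wy":0,"wz":0,"dx":-0.018,"dy":-0.43,"dz":0.06,"hand":1},{"wx":0,"wy":0,"wz":0,"dx":-0.018,"dy":-0.43,"dz":0.06,"hand":1},{"wx":0,"wy":0,"wz":0,"dx":-0.018,"dy":-0.43,"dz":0.06,"hand":1},{"wx":0,"wy":0,"wz":0,"dx":-0.018,"dy":-0.43,"dz":0.06,"hand":1},{"wx":0,"wy":0,"wz":0,"dx":-0.018,"dy":-0.43,"dz":0.06,"hand":1},{"wx":0,"wy":0,"wz":0,"dx":-0.018,"dy":-0.43,"dz":0.06,"hand":1},{"wx":0,"wy":0,"wz":0,"dx":-0.018,"dy":-0.43,"dz":0.06,"hand":1},{"wx":0,"wy":0,"wz":0,"dx":-0.018,"dy":-0.43,"dz":0.06,"hand":1}]'
```

```text
time: 2.82
tool_pos: [0.5494, -0.2011, 0.3111]
tool_rot: [0.0, 1.0, -0.001, -0.0]
contact_force: [0.1, -0.0, 0.5]
gripper_width: 1.001
time: 4.15
tool_pos: [0.5327, 0.2285, 0.2518]
tool_rot: [-0.0, 1.0, -0.001, 0.0]
contact_force: [0.2, -0.4, 0.6]
gripper_width: 0.999
```

```bash
python3 -m pendant '[{"wx":0,"wy":0,"wz":0,"dx":0,"dy":0,"dz":0.03,"hand":1},{"wx":0,"wy":0,"wz":0,"dx":0,"dy":0,"dz":0.06,"hand":1},{"wx":0,"wy":0,"wz":0,"dx":0,"dy":0,"dz":0.085,"hand":1},{"wx":0,"wy":0,"wz":0,"dx":0,"dy":0,"dz":0.102,"hand":1},{"wx":0,"wy":0,"wz":0,"dx":0,"dy":0,"dz":0.102,"hand":1},{"wx":0,"wy":0,"wz":0,"dx":0,"dy":0,"dz":0.102,"hand":1},{"wx":0,"wy":0,"wz":0,"dx":0,"dy":0,"dz":0.102,"hand":0.6},{"wx":0,"wy":0,"wz":0,"dx":0,"dy":0,"dz":0.102,"hand":0.5},{"wx":0,"wy":0,"wz":0,"dx":0,"dy":0,"dz":0.102,"hand":0.4},{"wx":0,"wy":0,"wz":0,"dx":0,"dy":0,"dz":0.102,"hand":0.3},{"wx":0,"wy":0,"wz":0,"dx":0,"dy":0,"dz":0.102,"hand":0.2},{"wx":0,"wy":0,"wz":0,"dx":0,"dy":0,"dz":0.102,"hand":0.1},{"wx":0,"wy":0,"wz":0,"dx":0,"dy":0,"dz":0.102,"hand":-0.2},{"wx":0,"wy":0,"wz":0,"dx":0,"dy":0,"dz":0.102,"hand":-0.6},{"wx":0,"wy":0,"wz":0,"dx":0,"dy":0,"dz":0.102,"hand":-1},{"wx":0,"wy":0,"wz":0,"dx":0,"dy":0,"dz":0.102,"hand":-1},{"wx":0,"wy":0,"wz":0,"dx":0,"dy":0,"dz":0.102,"hand":-1}]'
python3 - <<'E'
from h import *
im,d=cams.grab_frame('side'); save('',cv2.resize(im[150:330,170:350],(600,600)),'grip1')
E
```

```text
time: 5.57
tool_pos: [0.5339, 0.2297, 0.1523]
tool_rot: [0.0, 1.0, 0.0, 0.002]
contact_force: [-0.4, -3.5, 5.8]
gripper_width: 0.664
```

View pics/grip1.png

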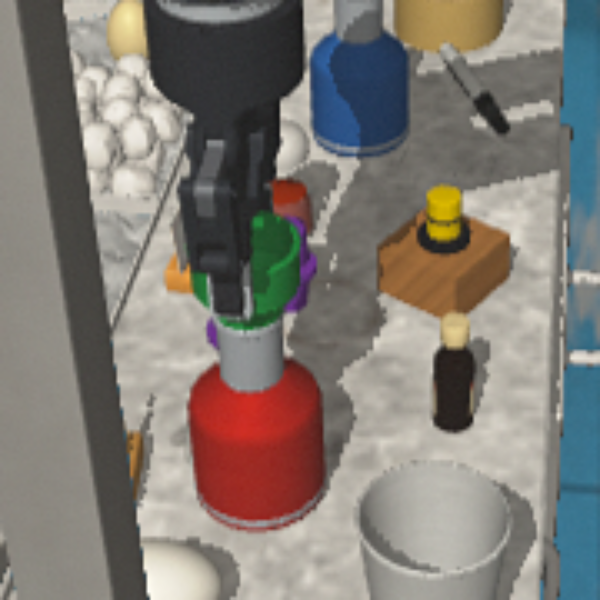

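Gripped: width .664 (about 56 mm) around the bowl. In the crop the near finger (231,300) looks slightly left of the bowl's centre (249,270), so I'll lift gently and check the relative pose while it hangs.

```bash
python3 -m pendant '[{"wx":0,"wy":0,"wz":0,"dx":0,"dy":0,"dz":-0.01,"hand":-1},{"wx":0,"wy":0,"wz":0,"dx":0,"dy":0,"dz":-0.02,"hand":-1},{"wx":0,"wy":0,"wz":0,"dx":0,"dy":0,"dz":-0.03,"hand":-1},{"wx":0,"wy":0,"wz":0,"dx":0,"dy":0,"dz":-0.04,"hand":-1},{"wx":0,"wy":0,"wz":0,"dx":0,"dy":0,"dz":-0.055,"hand":-1},{"wx":0,"wy":0,"wz":0,"dx":0,"dy":0,"dz":-0.07,"hand":-1},{"wx":0,"wy":0,"wz":0,"dx":0,"dy":0,"dz":-0.08,"hand":-1},{"wx":0,"wy":0,"wz":0,"dx":0,"dy":0,"dz":-0.08,"hand":-1},{"wx":0,"wy":0,"wz":0,"dx":0,"dy":0,"dz":-0.08,"hand":-1}]'
python3 - <<'E'
from h import *
t=sensors.state()['tool_pos']; print(t)
im,d=cams.grab_frame('side'); np.savez('s1.npz',im=im,d=d,t=t); W=world('side',d); hsv=cv2.cvtColor(im,cv2.COLOR_RGB2HSV).astype(int);H,S=hsv[...,0],hsv[...,1]
g=(np.hypot(W[...,0]-.533,W[...,1]-.229)<.06)&(H>45)&(H<85)&(S>100)&(W[...,2]>.14); p=W[g]
print(g.sum(),np.percentile(p[:,2],[1,50,99]).round(4))
for lo in np.arange(.16,.28,.01):
    q=p[(p[:,2]>lo)&(p[:,2]<lo+.01)]
    if len(q)>8: print(round(lo,3),len(q),circ(q[:,:2],None),q.min(0).round(3),q.max(0).round(3))
c=proj('side',[t+[0,.03,0],t+[0,-.03,0],t+[0,0,-.019]]); print(c)
o=im.copy()
o=cv2.resize(o[110:290,170:350],(600,600))
for u,v in c: cv2.circle(o,(int((u-170)*600/180),int((v-110)*600/180)),3,(255,0,255),-1)
save('',o,'lift1')
E
```

```text
time: 6.37
tool_pos: [0.5325, 0.2302, 0.2303]
tool_rot: [-0.0, 1.0, 0.0, 0.001]
contact_force: [-0.2, -0.3, -1.1]
gripper_width: 0.664
[0.53251785 0.23020392 0.23028031]
689 [0.183  0.2402 0.26  ]
0.18 41 (array([0.533 , 0.2293]), np.float64(0.0108), np.float64(0.0006)) [0.523 0.232 0.181] [0.541 0.241 0.19 ]
0.19 50 (array([0.533 , 0.2304]), np.float64(0.0109), np.float64(0.0007)) [0.523 0.234 0.19 ] [0.542 0.244 0.2  ]
0.2 50 (array([0.5326, 0.232 ]), np.float64(0.0106), np.float64(0.0006)) [0.522 0.234 0.2  ] [0.542 0.243 0.209]
0.21 70 (array([0.5333, 0.2298]), np.float64(0.0179), np.float64(0.0017)) [0.515 0.231 0.21 ] [0.547 0.25  0.22 ]
0.22 15 (array([0.5267, 0.2276]), np.float64(0.0214), np.float64(0.0015)) [0.513 0.206 0.221] [0.535 0.252 0.23 ]
0.23 117 (array([0.5326, 0.2323]), np.float64(0.0275), np.float64(0.0008)) [0.504 0.203 0.23 ] [0.56  0.259 0.24 ]
0.24 159 (array([0.5329, 0.2322]), np.float64(0.0278), np.float64(0.0007)) [0.504 0.202 0.24 ] [0.559 0.259 0.25 ]
0.25 180 (array([0.5327, 0.2324]), np.float64(0.0278), np.float64(0.0009)) [0.503 0.201 0.25 ] [0.558 0.261 0.26 ]
[[238.12439503 208.43157103]
 [244.79195564 188.86936567]
 [242.28226059 207.67575594]]
```

View pics/lift1.png

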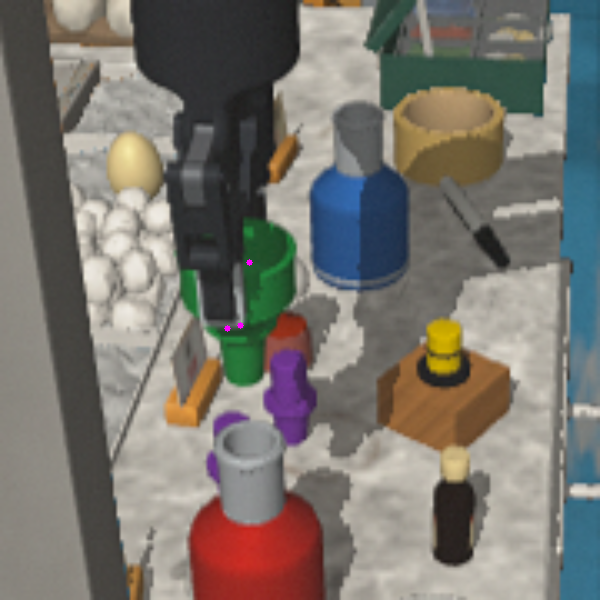

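The stem and bowl axes agree, so the funnel hangs upright in the grip. It is clear of the red neck, whose rim is at (250,445). Now I'll carry it to above the blue flask.

```bash
python3 -m pendant '[{"wx":0,"wy":0,"wz":0,"dx":0,"dy":0.01,"dz":0,"hand":-1},{"wx":0,"wy":0,"wz":0,"dx":0,"dy":0.03,"dz":0,"hand":-1},{"wx":0,"wy":0,"wz":0,"dx":-0.001,"dy":0.055,"dz":0,"hand":-1},{"wx":0,"wy":0,"wz":0,"dx":-0.002,"dy":0.08,"dz":0,"hand":-1},{"wx":0,"wy":0,"wz":0,"dx":-0.002,"dy":0.105,"dz":0,"hand":-1},{"wx":0,"wy":0,"wz":0,"dx":-0.003,"dy":0.13,"dz":0,"hand":-1},{"wx":0,"wy":0,"wz":0,"dx":-0.003,"dy":0.155,"dz":0,"hand":-1},{"wx":0,"wy":0,"wz":0,"dx":-0.004,"dy":0.18,"dz":0,"hand":-1},{"wx":0,"wy":0,"wz":0,"dx":-0.004,"dy":0.205,"dz":0,"hand":-1},{"wx":0,"wy":0,"wz":0,"dx":-0.005,"dy":0.23,"dz":0,"hand":-1},{"wx":0,"wy":0,"wz":0,"dx":-0.005,"dy":0.255,"dz":0,"hand":-1},{"wx":0,"wy":0,"wz":0,"dx":-0.006,"dy":0.28,"dz":0,"hand":-1},{"wx":0,"wy":0,"wz":0,"dx":-0.006,"dy":0.305,"dz":0,"hand":-1},{"wx":0,"wy":0,"wz":0,"dx":-0.007,"dy":0.33,"dz":0,"hand":-1},{"wx":0,"wy":0,"wz":0,"dx":-0.007,"dy":0.355,"dz":0,"hand":-1},{"wx":0,"wy":0,"wz":0,"dx":-0.008,"dy":0.375,"dz":0,"hand":-1},{"wx":0,"wy":0,"wz":0,"dx":-0.008,"dy":0.387,"dz":0,"hand":-1},{"wx":0,"wy":0,"wz":0,"dx":-0.008,"dy":0.392,"dz":0,"hand":-1},{"wx":0,"wy":0,"wz":0,"dx":-0.008,"dy":0.392,"dz":0,"hand":-1},{"wx":0,"wy":0,"wz":0,"dx":-0.008,"dy":0.392,"dz":0,"hand":-1}]'
cat > m2.py <<'E'
from h import *
import sys
t=sensors.state()['tool_pos']; print(t.round(4)); os=[]
for n in ('side','top'):
    im,d=cams.grab_frame(n); W=world(n,d); hsv=cv2.cvtColor(im,cv2.COLOR_RGB2HSV).astype(int);H,S=hsv[...,0],hsv[...,1]
    near=np.hypot(W[...,0]-t[0],W[...,1]-t[1])<.06
    p=W[near&(H>45)&(H<85)&(S>100)&(W[...,2]>.1)]
    if len(p): print(n,len(p),'zmax',np.percentile(p[:,2],99).round(4))
    for lo in np.arange(.13,.27,.01):
        q=p[(p[:,2]>lo)&(p[:,2]<lo+.01)]
        if len(q)>8: print(' ',round(lo,3),len(q),circ(q[:,:2]))
    k=W[near&(S<90)&(W[...,2]>.1)&(W[...,2]<.142)]
    for lo,hi in ((.1,.13),(.131,.139)):
        q=k[(k[:,2]>lo)&(k[:,2]<hi)]
        if len(q)>8: print('  neck',lo,len(q),circ(q[:,:2],.018 if lo==.1 else .016),((q.max(0)+q.min(0))/2).round(4))
    u,v=np.clip(proj(n,t)[0].astype(int),60,[500,360]); os.append(cv2.resize(im[v-60:v+60,u-60:u+60],(400,400)))
save('',np.hstack(os),sys.argv[1])
E
python3 m2.py over1
```

```text
time: 8.08
tool_pos: [0.524, -0.1615, 0.2288]
tool_rot: [-0.0, 1.0, 0.0, -0.0]
contact_force: [0.3, -0.5, -1.4]
gripper_width: 0.664
[ 0.524  -0.1615  0.2288]
side 406 zmax 0.2587
  0.18 29 (array([ 0.5248, -0.1587]), np.float64(0.0082), np.float64(0.0015))
  0.19 30 (array([ 0.5253, -0.1595]), np.float64(0.0098), np.float64(0.0014))
  0.2 33 (array([ 0.5244, -0.1588]), np.float64(0.0103), np.float64(0.0013))
  0.21 40 (array([ 0.5244, -0.1607]), np.float64(0.016), np.float64(0.0022))
  0.22 25 (array([ 0.5242, -0.1604]), np.float64(0.0207), np.float64(0.0026))
  0.23 60 (array([ 0.5248, -0.1603]), np.float64(0.0281), np.float64(0.0011))
  0.24 97 (array([ 0.5245, -0.1598]), np.float64(0.0277), np.float64(0.0011))
  0.25 91 (array([ 0.5246, -0.1592]), np.float64(0.0278), np.float64(0.0011))
  neck 0.1 178 (array([ 0.5254, -0.1627]), 0.018, np.float64(0.0015)) [ 0.5249 -0.1601  0.115 ]
  neck 0.131 86 (array([ 0.5247, -0.1605]), 0.016, np.float64(0.0017)) [ 0.5257 -0.1605  0.1346]
top 18 zmax 0.2592
  0.25 12 (array([-30.0338, -30.6034]), np.float64(43.106), np.float64(0.0007))
```

View pics/over1.png

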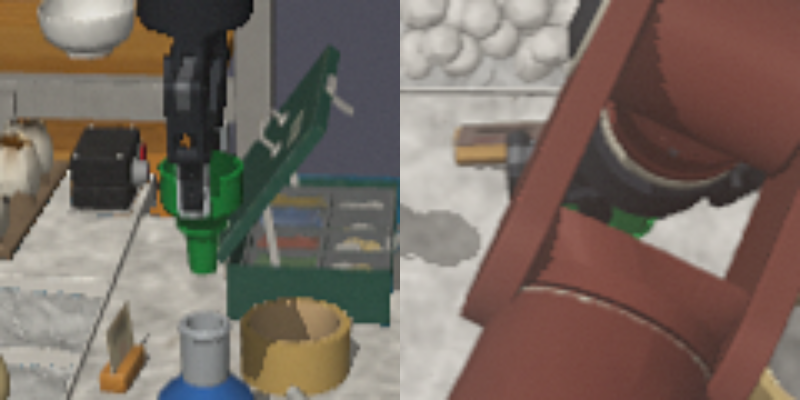

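The side view shows the stem (203,250) almost centred over the blue neck (205,320), with the measured axes about 1 mm apart. I'll trim by 1 mm and lower.

```bash
python3 -m pendant '[{"wx":0,"wy":0,"wz":0,"dx":0.0005,"dy":0.001,"dz":0.01,"hand":-1},{"wx":0,"wy":0,"wz":0,"dx":0.0005,"dy":0.001,"dz":0.02,"hand":-1},{"wx":0,"wy":0,"wz":0,"dx":0.0005,"dy":0.001,"dz":0.03,"hand":-1},{"wx":0,"wy":0,"wz":0,"dx":0.0005,"dy":0.001,"dz":0.038,"hand":-1},{"wx":0,"wy":0,"wz":0,"dx":0.0005,"dy":0.001,"dz":0.044,"hand":-1},{"wx":0,"wy":0,"wz":0,"dx":0.0005,"dy":0.001,"dz":0.05,"hand":-1},{"wx":0,"wy":0,"wz":0,"dx":0.0005,"dy":0.001,"dz":0.055,"hand":-1},{"wx":0,"wy":0,"wz":0,"dx":0.0005,"dy":0.001,"dz":0.06,"hand":-1},{"wx":0,"wy":0,"wz":0,"dx":0.0005,"dy":0.001,"dz":0.06,"hand":-1},{"wx":0,"wy":0,"wz":0,"dx":0.0005,"dy":0.001,"dz":0.06,"hand":-1}]'; python3 m2.py low1 | head -30
```

```text
time: 9.02
tool_pos: [0.5246, -0.1631, 0.1692]
tool_rot: [-0.0, 1.0, -0.0, -0.0]
contact_force: [0.8, -0.0, -0.5]
gripper_width: 0.664
[ 0.5246 -0.1631  0.1692]
side 320 zmax 0.1994
  0.13 19 (array([ 0.5255, -0.1622]), np.float64(0.0108), np.float64(0.0011))
  0.14 32 (array([ 0.5258, -0.1648]), np.float64(0.0136), np.float64(0.0013))
  0.15 33 (array([ 0.5255, -0.1621]), np.float64(0.0162), np.float64(0.0015))
  0.16 17 (array([ 0.5237, -0.1745]), np.float64(0.0314), np.float64(0.0019))
  0.17 53 (array([ 0.5256, -0.162 ]), np.float64(0.0282), np.float64(0.0012))
  0.18 79 (array([ 0.5254, -0.1606]), np.float64(0.0276), np.float64(0.0012))
  0.19 86 (array([ 0.5251, -0.1609]), np.float64(0.0278), np.float64(0.0013))
  neck 0.1 156 (array([ 0.5254, -0.1632]), 0.018, np.float64(0.001)) [ 0.5249 -0.1546  0.1149]
  neck 0.131 59 (array([ 0.5248, -0.16  ]), 0.016, np.float64(0.0018)) [ 0.5252 -0.1574  0.1344]
top 6 zmax 0.2008
```

View pics/low1.png

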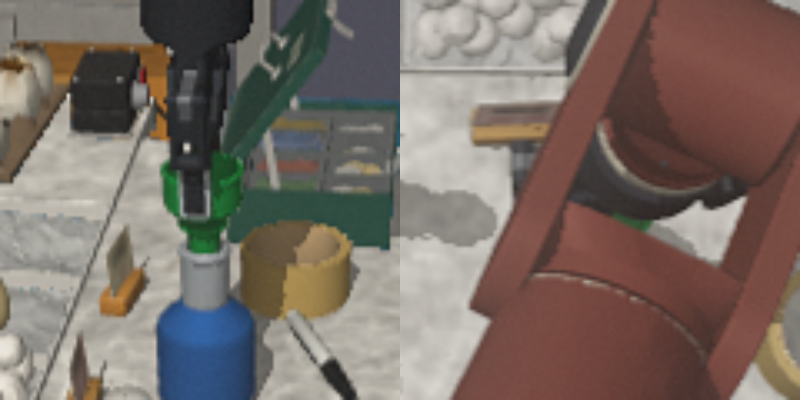

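The stem is in the bore with no contact force. I'll lower the last 17 mm or so and watch the force.

```bash
python3 -m pendant '[{"wx":0,"wy":0,"wz":0,"dx":0,"dy":0,"dz":0.004,"hand":-1},{"wx":0,"wy":0,"wz":0,"dx":0,"dy":0,"dz":0.008,"hand":-1},{"wx":0,"wy":0,"wz":0,"dx":0,"dy":0,"dz":0.012,"hand":-1},{"wx":0,"wy":0,"wz":0,"dx":0,"dy":0,"dz":0.015,"hand":-1},{"wx":0,"wy":0,"wz":0,"dx":0,"dy":0,"dz":0.0165,"hand":-1},{"wx":0,"wy":0,"wz":0,"dx":0,"dy":0,"dz":0.0165,"hand":-1},{"wx":0,"wy":0,"wz":0,"dx":0,"dy":0,"dz":0.0165,"hand":-1}]'
```

```text
time: 9.7
tool_pos: [0.5247, -0.163, 0.1527]
tool_rot: [-0.0, 1.0, -0.0, -0.0]
contact_force: [-0.5, -0.4, -0.6]
gripper_width: 0.66
```

```bash
python3 -m pendant '[{"wx":0,"wy":0,"wz":0,"dx":0,"dy":0,"dz":0.001,"hand":-1},{"wx":0,"wy":0,"wz":0,"dx":0,"dy":0,"dz":0.002,"hand":-1},{"wx":0,"wy":0,"wz":0,"dx":0,"dy":0,"dz":0.002,"hand":-1}]'
```

```text
time: 9.95
tool_pos: [0.5252, -0.1632, 0.1521]
tool_rot: [0.0, 1.0, 0.0, 0.001]
contact_force: [-1.9, 0.7, 4.2]
gripper_width: 0.664
```

Contact at 4 N, with the TCP height matching the one at pick-up, so the flange is on the rim. I'll release slowly, back off upward, and check.

```bash
python3 -m pendant '[{"wx":0,"wy":0,"wz":0,"dx":0,"dy":0,"dz":0,"hand":0.3},{"wx":0,"wy":0,"wz":0,"dx":0,"dy":0,"dz":0,"hand":0.4},{"wx":0,"wy":0,"wz":0,"dx":0,"dy":0,"dz":0,"hand":0.6},{"wx":0,"wy":0,"wz":0,"dx":0,"dy":0,"dz":0,"hand":0.8},{"wx":0,"wy":0,"wz":0,"dx":0,"dy":0,"dz":0,"hand":1},{"wx":0,"wy":0,"wz":0,"dx":0,"dy":0,"dz":0,"hand":1},{"wx":0,"wy":0,"wz":0,"dx":0,"dy":0,"dz":0,"hand":1},{"wx":0,"wy":0,"wz":0,"dx":0,"dy":0,"dz":-0.01,"hand":1},{"wx":0,"wy":0,"wz":0,"dx":0,"dy":0,"dz":-0.025,"hand":1},{"wx":0,"wy":0,"wz":0,"dx":0,"dy":0,"dz":-0.05,"hand":1},{"wx":0,"wy":0,"wz":0,"dx":0,"dy":0,"dz":-0.08,"hand":1},{"wx":0,"wy":0,"wz":0,"dx":0,"dy":0,"dz":-0.1,"hand":1},{"wx":0,"wy":0,"wz":0,"dx":0,"dy":0,"dz":-0.1,"hand":1}]'
python3 m2.py rel1
```

```text
time: 11.03
tool_pos: [0.5272, -0.1642, 0.258]
tool_rot: [0.002, 1.0, 0.0, 0.005]
contact_force: [-0.1, 0.0, 0.0]
gripper_width: 0.996
[ 0.5272 -0.1642  0.258 ]
side 478 zmax 0.182
  0.13 27 (array([ 0.5261, -0.1619]), np.float64(0.0164), np.float64(0.0015))
  0.14 27 (array([ 0.5232, -0.1573]), np.float64(0.0148), np.float64(0.002))
  0.15 68 (array([ 0.5257, -0.1623]), np.float64(0.0278), np.float64(0.0015))
  0.16 144 (array([ 0.5253, -0.1616]), np.float64(0.0274), np.float64(0.0014))
  0.17 161 (array([ 0.5253, -0.1617]), np.float64(0.028), np.float64(0.0014))
  0.18 51 (array([ 0.5249, -0.1607]), np.float64(0.0274), np.float64(0.0012))
  neck 0.1 155 (array([ 0.5254, -0.1632]), 0.018, np.float64(0.0014)) [ 0.5249 -0.153   0.115 ]
  neck 0.131 36 (array([ 0.5249, -0.1582]), 0.016, np.float64(0.0019)) [ 0.5255 -0.1519  0.135 ]
top 49 zmax 0.1844
  0.15 11 (array([ 15.2253, -11.4887]), np.float64(18.5354), np.float64(0.0008))
  0.17 24 (array([ 0.5023, -0.1327]), np.float64(0.0614), np.float64(0.0009))
```

View pics/rel1.png

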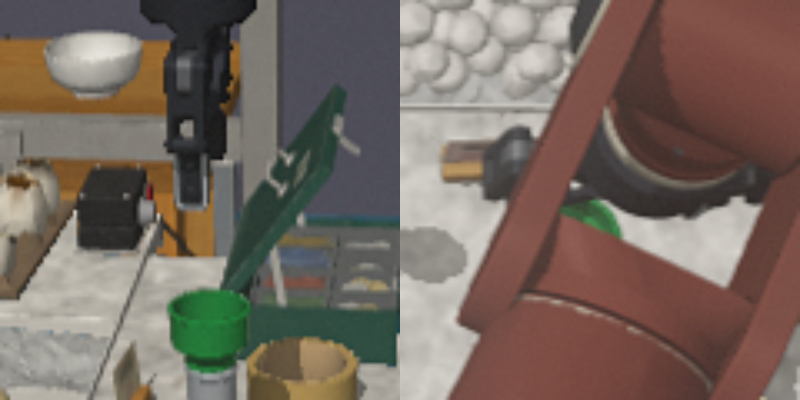

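The funnel is seated upright in the blue neck: crop bowl centre (207,335), lip z .182 (.182 before in the red flask), axis within about 1 mm of the neck. The flask has not moved. Next is the stopper at about (.4445,.0235).

```bash
python3 -m pendant '[{"wx":0,"wy":0,"wz":0,"dx":-0.012,"dy":-0.03,"dz":0,"hand":1},{"wx":0,"wy":0,"wz":0,"dx":-0.025,"dy":-0.06,"dz":0,"hand":1},{"wx":0,"wy":0,"wz":0,"dx":-0.04,"dy":-0.09,"dz":0,"hand":1},{"wx":0,"wy":0,"wz":0,"dx":-0.052,"dy":-0.12,"dz":0,"hand":1},{"wx":0,"wy":0,"wz":0,"dx":-0.065,"dy":-0.15,"dz":0,"hand":1},{"wx":0,"wy":0,"wz":0,"dx":-0.075,"dy":-0.175,"dz":0.02,"hand":1},{"wx":0,"wy":0,"wz":0,"dx":-0.081,"dy":-0.187,"dz":0.05,"hand":1},{"wx":0,"wy":0,"wz":0,"dx":-0.081,"dy":-0.187,"dz":0.08,"hand":1},{"wx":0,"wy":0,"wz":0,"dx":-0.081,"dy":-0.187,"dz":0.11,"hand":1},{"wx":0,"wy":0,"wz":0,"dx":-0.081,"dy":-0.187,"dz":0.11,"hand":1},{"wx":0,"wy":0,"wz":0,"dx":-0.081,"dy":-0.187,"dz":0.11,"hand":1},{"wx":0,"wy":0,"wz":0,"dx":-0.081,"dy":-0.187,"dz":0.11,"hand":1}]'
python3 - <<'E'
from h import *
t=sensors.state()['tool_pos']; im,d=cams.grab_frame('side'); W=world('side',d); hsv=cv2.cvtColor(im,cv2.COLOR_RGB2HSV).astype(int);H,S=hsv[...,0],hsv[...,1]
near=np.hypot(W[...,0]-.4455,W[...,1]-.024)<.05; Z=W[...,2]
q=W[near&(H>20)&(H<35)&(S>150)&(Z>.045)&(Z<.07)]; print('grip',circ(q[:,:2],.012))
f=W[near&(Z>.12)&(Z<.17)]; print('fingers',len(f),f.min(0).round(4),f.max(0).round(4)); 
n=f[f[:,1]>t[1]+.02]; print('near finger x range',np.percentile(n[:,0],[2,50,98]).round(4),t.round(4))
g=cv2.resize(im[130:250,245:365],(600,600)); save('',g,'st1')
E
```

```text
time: 12.13
tool_pos: [0.4441, 0.0238, 0.1416]
tool_rot: [0.0, 1.0, -0.0, 0.0]
contact_force: [1.0, 0.1, 0.8]
gripper_width: 1.001
grip (array([0.4453, 0.023 ]), 0.012, np.float64(0.001))
fingers 32 [ 0.4359 -0.0209  0.1567] [0.4556 0.0736 0.1688]
near finger x range [0.4374 0.4495 0.4556] [0.4441 0.0238 0.1416]
```

View pics/st1.png

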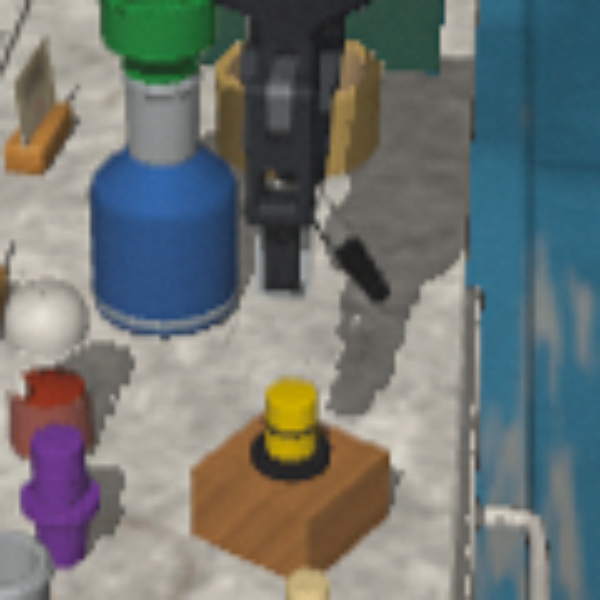

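The gripper hangs over the yellow stopper: finger tip (282,290), grip (291,415). In the side view it is aligned to 1–2 mm. I'll trim, descend and grip.

```bash
python3 -m pendant '[{"wx":0,"wy":0,"wz":0,"dx":0.001,"dy":0.0015,"dz":0.025,"hand":1},{"wx":0,"wy":0,"wz":0,"dx":0.001,"dy":0.0015,"dz":0.05,"hand":1},{"wx":0,"wy":0,"wz":0,"dx":0.001,"dy":0.0015,"dz":0.075,"hand":0.6},{"wx":0,"wy":0,"wz":0,"dx":0.001,"dy":0.0015,"dz":0.09,"hand":0.3},{"wx":0,"wy":0,"wz":0,"dx":0.001,"dy":0.0015,"dz":0.09,"hand":0},{"wx":0,"wy":0,"wz":0,"dx":0.001,"dy":0.0015,"dz":0.09,"hand":-0.1},{"wx":0,"wy":0,"wz":0,"dx":0.001,"dy":0.0015,"dz":0.09,"hand":-0.2},{"wx":0,"wy":0,"wz":0,"dx":0.001,"dy":0.0015,"dz":0.09,"hand":-0.3},{"wx":0,"wy":0,"wz":0,"dx":0.001,"dy":0.0015,"dz":0.09,"hand":-0.4},{"wx":0,"wy":0,"wz":0,"dx":0.001,"dy":0.0015,"dz":0.09,"hand":-0.5},{"wx":0,"wy":0,"wz":0,"dx":0.001,"dy":0.0015,"dz":0.09,"hand":-0.7},{"wx":0,"wy":0,"wz":0,"dx":0.001,"dy":0.0015,"dz":0.09,"hand":-1},{"wx":0,"wy":0,"wz":0,"dx":0.001,"dy":0.0015,"dz":0.09,"hand":-1},{"wx":0,"wy":0,"wz":0,"dx":0.001,"dy":0.0015,"dz":0.09,"hand":-1},{"wx":0,"wy":0,"wz":0,"dx":0.001,"dy":0.0015,"dz":0.09,"hand":-1}]'
```

```text
time: 13.43
tool_pos: [0.4462, 0.0224, 0.0529]
tool_rot: [0.0, 1.0, 0.0, 0.002]
contact_force: [-1.6, 0.6, 5.9]
gripper_width: 0.258
```

```bash
python3 -m pendant '[{"wx":0,"wy":0,"wz":0,"dx":0,"dy":0,"dz":-0.01,"hand":-1},{"wx":0,"wy":0,"wz":0,"dx":0,"dy":0,"dz":-0.02,"hand":-1},{"wx":0,"wy":0,"wz":0,"dx":0,"dy":0,"dz":-0.035,"hand":-1},{"wx":0,"wy":0,"wz":0,"dx":0,"dy":0,"dz":-0.055,"hand":-1},{"wx":0,"wy":0,"wz":0,"dx":0,"dy":0,"dz":-0.08,"hand":-1},{"wx":0,"wy":0,"wz":0,"dx":0,"dy":0,"dz":-0.105,"hand":-1},{"wx":0,"wy":0,"wz":0,"dx":0,"dy":0,"dz":-0.13,"hand":-1},{"wx":0,"wy":0,"wz":0,"dx":0,"dy":0,"dz":-0.155,"hand":-1},{"wx":0,"wy":0,"wz":0,"dx":0,"dy":0,"dz":-0.17,"hand":-1},{"wx":0,"wy":0,"wz":0,"dx":0,"dy":0,"dz":-0.17,"hand":-1},{"wx":0,"wy":0,"wz":0,"dx":0.01,"dy":-0.024,"dz":-0.17,"hand":-1},{"wx":0,"wy":0,"wz":0,"dx":0.02,"dy":-0.048,"dz":-0.17,"hand":-1},{"wx":0,"wy":0,"wz":0,"dx":0.03,"dy":-0.073,"dz":-0.17,"hand":-1},{"wx":0,"wy":0,"wz":0,"dx":0.04,"dy":-0.098,"dz":-0.17,"hand":-1},{"wx":0,"wy":0,"wz":0,"dx":0.05,"dy":-0.123,"dz":-0.17,"hand":-1},{"wx":0,"wy":0,"wz":0,"dx":0.06,"dy":-0.148,"dz":-0.17,"hand":-1},{"wx":0,"wy":0,"wz":0,"dx":0.07,"dy":-0.17,"dz":-0.17,"hand":-1},{"wx":0,"wy":0,"wz":0,"dx":0.075,"dy":-0.182,"dz":-0.17,"hand":-1},{"wx":0,"wy":0,"wz":0,"dx":0.075,"dy":-0.182,"dz":-0.17,"hand":-1},{"wx":0,"wy":0,"wz":0,"dx":0.075,"dy":-0.182,"dz":-0.17,"hand":-1}]'
cat > m3.py <<'E'
from h import *
import sys
t=sensors.state()['tool_pos']; w=sensors.state()['gripper_width']; print(t.round(4),w); os=[]
for n in ('side','top'):
    im,d=cams.grab_frame(n); W=world(n,d); hsv=cv2.cvtColor(im,cv2.COLOR_RGB2HSV).astype(int);H,S,V=hsv[...,0],hsv[...,1],hsv[...,2]; Z=W[...,2]
    near=np.hypot(W[...,0]-t[0],W[...,1]-t[1])<.03
    p=W[near&(H>20)&(H<35)&(S>150)&(Z>.1)]
    if len(p)>5: print(n,'grip',len(p),circ(p[:,:2],.012),np.percentile(p[:,2],[2,98]).round(4))
    for lo in np.arange(.13,.225,.01):
        q=W[near&(V<70)&(Z>lo)&(Z<lo+.01)&(Z<t[2]-.006)]
        if len(q)>8: print('  black',round(lo,3),len(q),circ(q[:,:2]),np.ptp(q[:,0]).round(4))
    r=np.hypot(W[...,0]-.533,W[...,1]-.229)<.05
    k=W[r&(S<90)&(Z>.1)&(Z<.142)&(V>70)]
    for lo,hi in ((.1,.13),(.131,.139)):
        q=k[(k[:,2]>lo)&(k[:,2]<hi)]
        if len(q)>8: print('  neck',n,lo,len(q),circ(q[:,:2],.018 if lo==.1 else .016),((q.max(0)+q.min(0))/2).round(4))
    q=W[(np.hypot(W[...,0]-.53,W[...,1]-.229)<.07)&((H<8)|(H>172))&(S>120)&(Z>.01)&(Z<.064)]
    if len(q)>8: print('  body',n,len(q),circ(q[:,:2],.038))
    u,v=np.clip(proj(n,t-[0,0,.05])[0].astype(int),60,[500,360]); os.append(cv2.resize(im[v-60:v+60,u-60:u+60],(400,400)))
save('',np.hstack(os),sys.argv[1])
E
python3 m3.py st2
```

```text
time: 15.1
tool_pos: [0.5191, 0.2042, 0.2199]
tool_rot: [0.001, 1.0, 0.0, -0.001]
contact_force: [-0.5, 0.1, -0.6]
gripper_width: 0.259
[0.5191 0.2042 0.2199] 0.25931438683922653
side grip 57 (array([0.5195, 0.2064]), 0.012, np.float64(0.001)) [0.2126 0.2442]
  black 0.18 53 (array([0.5177, 0.2048]), np.float64(0.0109), np.float64(0.0007)) 0.0209
  black 0.19 55 (array([0.5178, 0.205 ]), np.float64(0.0116), np.float64(0.0007)) 0.0213
  black 0.2 47 (array([0.5177, 0.2001]), np.float64(0.0196), np.float64(0.0022)) 0.0321
  black 0.21 75 (array([0.5177, 0.2061]), np.float64(0.0154), np.float64(0.0017)) 0.0331
  neck side 0.1 311 (array([0.5343, 0.2285]), 0.018, np.float64(0.0016)) [0.5337 0.2301 0.115 ]
  neck side 0.131 173 (array([0.5338, 0.2302]), 0.016, np.float64(0.0014)) [0.534  0.2291 0.1349]
  body side 769 (array([0.5353, 0.2276]), 0.038, np.float64(0.0007))
top grip 36 (array([0.4957, 0.2027]), 0.012, np.float64(0.0017)) [0.2218 0.2455]
  black 0.21 31 (array([0.5148, 0.206 ]), np.float64(0.0147), np.float64(0.0015)) 0.0109
  neck top 0.1 17 (array([0.5113, 0.2461]), 0.018, np.float64(0.0038)) [0.5232 0.2319 0.1136]
  neck top 0.131 31 (array([0.5073, 0.2458]), 0.016, np.float64(0.0026)) [0.5206 0.2356 0.1351]
```

View pics/st2.png

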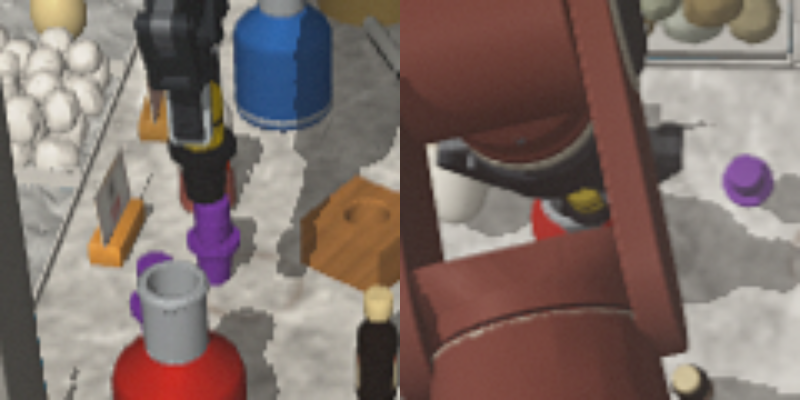

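The stopper hangs vertically in the grip: plug at (205,180) in the crop. The red mouth is at (173,285). In the side view the plug axis is (.5178,.2049) against the mouth at (.534,.229), so I shift dx +.016, dy -.024, and re-check while lowering.

```bash
python3 -m pendant '[{"wx":0,"wy":0,"wz":0,"dx":0.008,"dy":-0.012,"dz":0,"hand":-1},{"wx":0,"wy":0,"wz":0,"dx":0.016,"dy":-0.024,"dz":0,"hand":-1},{"wx":0,"wy":0,"wz":0,"dx":0.016,"dy":-0.024,"dz":0.01,"hand":-1},{"wx":0,"wy":0,"wz":0,"dx":0.016,"dy":-0.024,"dz":0.025,"hand":-1},{"wx":0,"wy":0,"wz":0,"dx":0.016,"dy":-0.024,"dz":0.032,"hand":-1},{"wx":0,"wy":0,"wz":0,"dx":0.016,"dy":-0.024,"dz":0.035,"hand":-1},{"wx":0,"wy":0,"wz":0,"dx":0.016,"dy":-0.024,"dz":0.035,"hand":-1},{"wx":0,"wy":0,"wz":0,"dx":0.016,"dy":-0.024,"dz":0.035,"hand":-1}]'
python3 m3.py st3
```

```text
time: 15.87
tool_pos: [0.5355, 0.2279, 0.1859]
tool_rot: [0.0, 1.0, -0.0, -0.0]
contact_force: [0.8, 0.9, -1.2]
gripper_width: 0.259
[0.5355 0.2279 0.1859] 0.2594737924964831
side grip 63 (array([0.5358, 0.2298]), 0.012, np.float64(0.001)) [0.178  0.2096]
  black 0.14 24 (array([0.5337, 0.2295]), np.float64(0.0096), np.float64(0.0006)) 0.0176
  black 0.15 51 (array([0.534 , 0.2293]), np.float64(0.0106), np.float64(0.0006)) 0.0199
  black 0.16 39 (array([0.5345, 0.2283]), np.float64(0.0122), np.float64(0.0007)) 0.0208
  black 0.17 107 (array([0.5346, 0.2295]), np.float64(0.016), np.float64(0.0014)) 0.0333
  neck side 0.1 293 (array([0.5343, 0.2283]), 0.018, np.float64(0.0014)) [0.534  0.2301 0.1149]
  neck side 0.131 133 (array([0.5337, 0.2305]), 0.016, np.float64(0.0015)) [0.534  0.2317 0.1346]
  body side 764 (array([0.5353, 0.2275]), 0.038, np.float64(0.0007))
top grip 33 (array([0.535, 0.23 ]), 0.012, np.float64(0.0016)) [0.1961 0.2128]
```

View pics/st3.png

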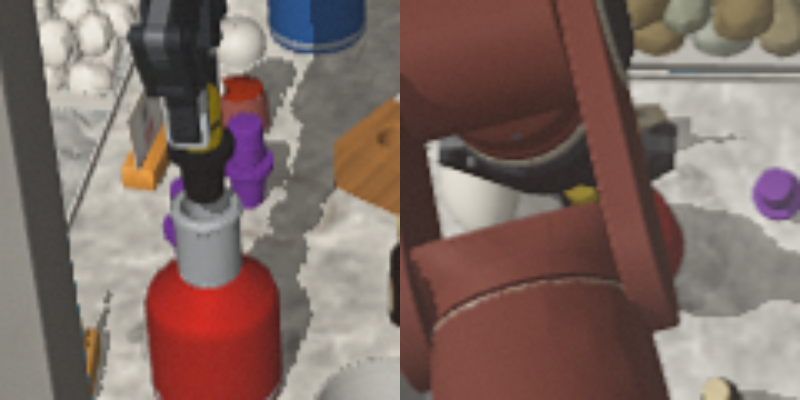

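The plug (207,180) is centred above the mouth (205,210), within about 1 mm. I'll lower it in.

```bash
python3 -m pendant '[{"wx":0,"wy":0,"wz":0,"dx":0,"dy":0,"dz":0.005,"hand":-1},{"wx":0,"wy":0,"wz":0,"dx":0,"dy":0,"dz":0.01,"hand":-1},{"wx":0,"wy":0,"wz":0,"dx":0,"dy":0,"dz":0.015,"hand":-1},{"wx":0,"wy":0,"wz":0,"dx":0,"dy":0,"dz":0.02,"hand":-1},{"wx":0,"wy":0,"wz":0,"dx":0,"dy":0,"dz":0.025,"hand":-1},{"wx":0,"wy":0,"wz":0,"dx":0,"dy":0,"dz":0.029,"hand":-1},{"wx":0,"wy":0,"wz":0,"dx":0,"dy":0,"dz":0.032,"hand":-1},{"wx":0,"wy":0,"wz":0,"dx":0,"dy":0,"dz":0.034,"hand":-1},{"wx":0,"wy":0,"wz":0,"dx":0,"dy":0,"dz":0.034,"hand":-1},{"wx":0,"wy":0,"wz":0,"dx":0,"dy":0,"dz":0.034,"hand":-1}]'; python3 -m pendant '[{"wx":0,"wy":0,"wz":0,"dx":0,"dy":0,"dz":0.001,"hand":-1},{"wx":0,"wy":0,"wz":0,"dx":0,"dy":0,"dz":0.002,"hand":-1},{"wx":0,"wy":0,"wz":0,"dx":0,"dy":0,"dz":0.002,"hand":-1}]'
```

```text
time: 16.8
tool_pos: [0.5357, 0.2285, 0.1519]
tool_rot: [0.0, 1.0, 0.0, 0.0]
contact_force: [-0.8, -0.3, -0.7]
gripper_width: 0.256
time: 17.05
tool_pos: [0.5363, 0.2287, 0.1509]
tool_rot: [-0.0, 1.0, 0.0, 0.001]
contact_force: [-1.9, 0.1, 3.1]
gripper_width: 0.262
```

```bash
python3 -m pendant '[{"wx":0,"wy":0,"wz":0,"dx":0,"dy":0,"dz":0.001,"hand":-1},{"wx":0,"wy":0,"wz":0,"dx":0,"dy":0,"dz":0.001,"hand":-1},{"wx":0,"wy":0,"wz":0,"dx":0,"dy":0,"dz":0.001,"hand":-0.4},{"wx":0,"wy":0,"wz":0,"dx":0,"dy":0,"dz":0.001,"hand":-0.3},{"wx":0,"wy":0,"wz":0,"dx":0,"dy":0,"dz":0,"hand":-0.1},{"wx":0,"wy":0,"wz":0,"dx":0,"dy":0,"dz":0,"hand":0.2},{"wx":0,"wy":0,"wz":0,"dx":0,"dy":0,"dz":0,"hand":0.5},{"wx":0,"wy":0,"wz":0,"dx":0,"dy":0,"dz":0,"hand":0.5},{"wx":0,"wy":0,"wz":0,"dx":0,"dy":0,"dz":-0.01,"hand":0.5},{"wx":0,"wy":0,"wz":0,"dx":0,"dy":0,"dz":-0.03,"hand":0.5},{"wx":0,"wy":0,"wz":0,"dx":0,"dy":0,"dz":-0.06,"hand":0.5},{"wx":0,"wy":0,"wz":0,"dx":0,"dy":0,"dz":-0.09,"hand":0.5},{"wx":0,"wy":0,"wz":0,"dx":0,"dy":0,"dz":-0.12,"hand":0.5},{"wx":0,"wy":0,"wz":0,"dx":0,"dy":0,"dz":-0.12,"hand":0.5},{"wx":0,"wy":0,"wz":0,"dx":0,"dy":0,"dz":-0.12,"hand":0.5}]'
sed -i 's/^\(.*os.append.*\)$/\1/' m3.py; python3 m3.py fin; python3 - <<'E'
from h import *
im,d=cams.grab_frame('side'); save('',cv2.resize(im[120:360,170:350],(450,600)),'fin2')
for t in ('steel_cup','shaker','sauce_vial'): print(t,[np.round(x['position'],3).tolist() for x in finder.look_for('side',t)[:1]])
W=world('side',d);hsv=cv2.cvtColor(im,cv2.COLOR_RGB2HSV).astype(int);H,S=hsv[...,0],hsv[...,1];Z=W[...,2]
p=W[(np.hypot(W[...,0]-.525,W[...,1]+.161)<.05)&(H>45)&(H<85)&(S>100)&(Z>.15)];print('funnel',circ(p[:,:2]),np.percentile(p[:,2],98))
E
```

```text
time: 18.3
tool_pos: [0.5371, 0.2289, 0.2738]
tool_rot: [-0.001, 1.0, 0.0, 0.003]
contact_force: [-1.1, -0.4, 0.1]
gripper_width: 0.75
[0.5371 0.2289 0.2738] 0.7500734986667211
side grip 228 (array([0.5345, 0.2278]), 0.012, np.float64(0.0019)) [0.1434 0.1744]
  black 0.13 31 (array([0.5351, 0.2273]), np.float64(0.0185), np.float64(0.0007)) 0.0322
  black 0.14 89 (array([0.5343, 0.2298]), np.float64(0.015), np.float64(0.0015)) 0.033
  neck side 0.1 227 (array([0.5346, 0.2277]), 0.018, np.float64(0.0008)) [0.5338 0.2387 0.1148]
  neck side 0.131 69 (array([0.5337, 0.2315]), 0.016, np.float64(0.0013)) [0.5337 0.2377 0.1349]
  body side 764 (array([0.5353, 0.2275]), 0.038, np.float64(0.0007))
steel_cup [[0.417, 0.35, 0.065]]
shaker [[0.563, -0.018, 0.064]]
sauce_vial [[0.423, 0.167, 0.042]]
funnel (array([ 0.5256, -0.1618]), np.float64(0.0276), np.float64(0.0014)) 0.18184985891309846
```

View pics/fin2.png

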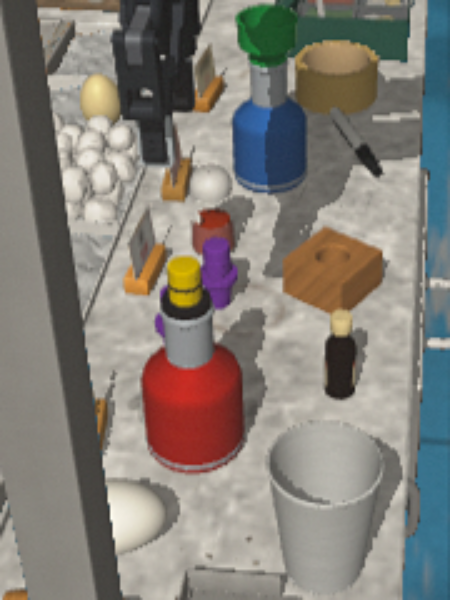

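The stopper's head lies on the red rim: crop (186,300), upright, grip top at .1744, showing the same offset the camera had on the rest. The funnel is upright in the blue neck at (267,35). The bystanders are unmoved and the gripper is clear, so I'm handing in.

```bash
python3 -m pendant '[{"wx":0,"wy":0,"wz":0,"dx":0,"dy":0,"dz":0,"hand":0.5},{"wx":0,"wy":0,"wz":0,"dx":0,"dy":0,"dz":0,"hand":0.5},{"wx":0,"wy":0,"wz":0,"dx":0,"dy":0,"dz":0,"hand":0.5}]'; python3 -c "
from plant import job; print(job.job_done())"
```

```text
time: 18.85
tool_pos: [0.5356, 0.2284, 0.2694]
tool_rot: [0.0, 1.0, -0.0, -0.0]
contact_force: [0.2, -0.1, -0.1]
gripper_width: 0.75
the job is handed in; nothing more can be done
None
```

I moved the green funnel from the red flask into the blue flask's neck, then closed the red flask with the yellow-gripped stopper. I handed the job in at about 19 s of the 70 s allowed; no verdict is reported.

**Funnel:** It is upright, with its lip at z 0.182, the same reading it gave when seated in the red flask. Its axis is about 1 mm from the blue mouth.

**Stopper:** Its head lies on the red rim and it looks upright, though I did not measure its tilt. The grip top reads 0.174 against the expected 0.172. The same camera read 2.5 mm high with the stopper in its rest, so this fits fully home.

**Rest of the scene:** Neither flask shows a measurable shift, and the gripper is clear with about 0 N on it. The cup and small dark bottle read within 4 mm of their start. The shaker reads about 6 mm off, close to the finder's own 4 mm accuracy, and the arm never came near it.

**Disagreements:** The two cameras differed by 2–3 mm in x. I averaged them for the reaches and aligned each insertion within the side view alone. The arm hid both insertions and both final seats from the top camera, so those checks come from one view.

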